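# Run down the seam clips of a storage box with a stylus

### The job

Lock the lid of the blue storage box: take the stylus from its stand and, starting at the red-marked corner, run its tip slowly (about 4 cm a second) and lightly right round the seam groove, anticlockwise seen from above, keeping it down in the groove until it is back at the red corner, so that each of the four orange clips is flipped fully down in turn. Touch the box with the stylus only, then set the stylus back upright in its stand and let go, leaving the can, carton, bin and jar alone.

Things in the scene. Friction and masses are not known exactly. Their poses are not given: they have to be found in the camera images.
- box: Blue box with snap-lock lid, fixed: 144 x 194 mm (x, y), rim and grey lid 85 mm high. Origin under its centre on the bench. Between rim and lid a seam groove, 18 mm wide, 10 deep, black rigid floor, runs right round; centre line: rectangle with corners (+-50, +-75) mm. Carrying handle over the lid's centre along y: 75 mm long, 10 thick, top 117 mm above the bench. Start corner (-50, -75) marked red.
- box_start (a point): Groove floor at the red-marked start corner, on the centre line; (-50, -75, 75) mm in the box frame. Order of travel: start, corner 2, corner 3, corner 4, start (anticlockwise from above). A tip gliding 0 to 3 mm above the floor, hardly touching it, presses each clip far enough down; bearing hard on the floor makes it drag and the stylus tilt in the grip.
- box_corner2 (a point): Groove floor at corner 2; (50, -75, 75) mm in the box frame.
- box_corner3 (a point): Groove floor at corner 3; (50, 75, 75) mm in the box frame.
- box_corner4 (a point): Groove floor at corner 4; (-50, 75, 75) mm in the box frame.
- clip1 (a joint): Orange hinged clip 1, half-way from start to corner 2: strip 50 x 13 x 4 mm. Hinge axis across the groove, 10 mm below its floor and 35 mm before mid-side; strip lies within 25 mm of mid-side, far end last in the direction of travel. 0 = raised as a ramp (front edge 2, far end 12 mm above the floor), 0.20 rad = flat on the floor; starts at 0 to 0.03, counts as down from 0.13. No spring, stays where left; flips with 0.3 to 2 N.
- clip2 (a joint): Orange hinged clip 2, half-way from corner 2 to corner 3: strip 50 x 13 x 4 mm. Hinge axis across the groove, 10 mm below its floor and 35 mm before mid-side; strip lies within 25 mm of mid-side, far end last in the direction of travel. 0 = raised as a ramp (front edge 2, far end 12 mm above the floor), 0.20 rad = flat on the floor; starts at 0 to 0.03, counts as down from 0.13. No spring, stays where left; flips with 0.3 to 2 N.
- clip3 (a joint): Orange hinged clip 3, half-way from corner 3 to corner 4: strip 50 x 13 x 4 mm. Hinge axis across the groove, 10 mm below its floor and 35 mm before mid-side; strip lies within 25 mm of mid-side, far end last in the direction of travel. 0 = raised as a ramp (front edge 2, far end 12 mm above the floor), 0.20 rad = flat on the floor; starts at 0 to 0.03, counts as down from 0.13. No spring, stays where left; flips with 0.3 to 2 N.
- clip4 (a joint): Orange hinged clip 4, half-way from corner 4 back to the start: strip 50 x 13 x 4 mm. Hinge axis across the groove, 10 mm below its floor and 35 mm before mid-side; strip lies within 25 mm of mid-side, far end last in the direction of travel. 0 = raised as a ramp (front edge 2, far end 12 mm above the floor), 0.20 rad = flat on the floor; starts at 0 to 0.03, counts as down from 0.13. No spring, stays where left; flips with 0.3 to 2 N.
- stylus_grip (a point): Middle of the stylus's yellow square handle (28 x 28 mm, 74 tall, faces along this point's x and y; z up along it). Loose tool, about 0.13 kg, 138 mm long: under the handle a black collar disc (54 mm across, 4 thick, underside 60 mm above the tip), then a steel shank 12 mm across. This point is 100 mm above the tip. It starts upright in the stand, hanging on its collar.
- stylus_tip (a point): Lowest point of the stylus's round end (ball of 12 mm diameter), on its axis, 100 mm below stylus_grip. In the stand it hangs 15 mm above the bench.
- stylus: The stylus as a whole; origin at its tip, z up along it to the handle.
- stand: Dark steel stylus stand, fixed: open-topped square tube 46 x 46 mm outside, 36 x 36 mm inside, 75 mm tall, on a 70 x 70 x 6 mm foot. Origin under its centre on the bench. The stylus shank goes down inside and the collar rests on the top edge; the shank has 12 mm of play all round.
- stand_top (a point): Centre of the stand's mouth, at its top edge, 75 mm above the bench.
- can_mid (a point): Bystander: upright can with a red label, 62 mm across, 165 mm tall, loose; point half-way up.
- jar_mid (a point): Bystander: closed amber jar with a white cap, 60 mm across, 110 mm tall, loose, on the robot's side of the box; point half-way up.
- carton_mid (a point): Bystander: cardboard carton 80 x 110 x 70 mm (x, y, height), loose; its centre.
- bin_mid (a point): Bystander: small open blue parts bin 100 x 80 x 55 mm (x, y, height), loose; its centre.

How it is judged (in metres and radians):
On the way, in this order (a step that is already met when the one before it is completed fails the run):
1. the stylus tip is down in the groove at the red-marked start corner, all clips still up (horizontal distance between stylus_tip and box_start below 0.01 m and z of stylus_tip in the frame of box below 0.082 m and value of joint each of clip1, clip2, clip3, clip4 below 0.08 rad), for 0.1 s.
2. clip 1 is pressed down (joint above 0.13 rad) by the stylus in the groove (value of joint clip1 above 0.13 rad and z of stylus_tip in the frame of box below 0.085 m), for 0.05 s.
3. the tip reaches corner 2, still down in the groove (within 10 mm sideways, less than 7 mm above its floor) (horizontal distance between stylus_tip and box_corner2 below 0.01 m and z of stylus_tip in the frame of box below 0.082 m), for 0.1 s.
4. clip 2 is pressed down (joint above 0.13 rad) by the stylus in the groove (value of joint clip2 above 0.13 rad and z of stylus_tip in the frame of box below 0.085 m), for 0.05 s.
5. the tip reaches corner 3, still down in the groove (within 10 mm sideways, less than 7 mm above its floor) (horizontal distance between stylus_tip and box_corner3 below 0.01 m and z of stylus_tip in the frame of box below 0.082 m), for 0.1 s.
6. clip 3 is pressed down (joint above 0.13 rad) by the stylus in the groove (value of joint clip3 above 0.13 rad and z of stylus_tip in the frame of box below 0.085 m), for 0.05 s.
7. the tip reaches corner 4, still down in the groove (within 10 mm sideways, less than 7 mm above its floor) (horizontal distance between stylus_tip and box_corner4 below 0.01 m and z of stylus_tip in the frame of box below 0.082 m), for 0.1 s.
8. clip 4 is pressed down (joint above 0.13 rad) by the stylus in the groove (value of joint clip4 above 0.13 rad and z of stylus_tip in the frame of box below 0.085 m), for 0.05 s.
9. the tip reaches the start corner again, still down in the groove (within 10 mm sideways, less than 7 mm above its floor) (horizontal distance between stylus_tip and box_start below 0.01 m and z of stylus_tip in the frame of box below 0.082 m), for 0.1 s.
At the end, for the whole second after the job is handed in: All four clips are down (joint above 0.13 rad); the stylus hangs upright in its stand, released and at rest (handle within 14 mm of the stand's axis sideways, tip less than 20 mm above the bench, tilt under 0.12 rad); can, carton, bin and jar are within 20 mm of where they stood (value of joint each of clip1, clip2, clip3, clip4 above 0.13 rad and horizontal distance between stylus_grip and stand_top below 0.014 m and z of stylus_tip in the frame of stand below 0.02 m and angle between stylus_grip's own z axis and vertical below 0.12 rad and linear speed of stylus below 0.02 m/s and distance of each of can_mid, carton_mid, bin_mid, jar_mid from where it was at the start of the episode below 0.02 m); the robot touches nothing.
It fails at once if the tip leaves the groove (more than 12 mm above its floor) between clip 1 and clip 4, or is lifted out between clip 4 and the start corner ((value of joint clip1 above 0.13 rad and value of joint clip4 below 0.13 rad and z of stylus_tip in the frame of box above 0.087 m) or (value of joint clip4 above 0.13 rad and x of stylus_tip in the frame of box between -0.062 and -0.038 m and y of stylus_tip in the frame of box between -0.06 and -0.02 m and z of stylus_tip in the frame of box between 0.087 and 0.1 m)).
It fails at once if the stylus is rushed (faster than 0.15 m/s) between clip 1 and clip 4 (value of joint clip1 above 0.13 rad and value of joint clip4 below 0.13 rad and linear speed of stylus above 0.15 m/s).
It fails at once if the stylus is pressed on the box with more than 40 N (contact force between stylus and box above 40 N).
It fails at once if the gripper or arm itself presses on the box, its lid or clips (over 2 N) (contact force between any of the fingers, the arm and box above 2 N).
It fails at once if a bystander (can, carton, bin, jar) is moved over 20 mm or tipped over 0.3 rad (distance of any of can_mid, carton_mid, bin_mid, jar_mid from where it was at the start of the episode above 0.02 m or angle between any of can_mid, carton_mid, bin_mid, jar_mid's own z axis and vertical above 0.3 rad).
It also fails if it takes over 69 s, if anything falls off the work surface, if the arm or the gripper's body presses on something with over 40 N, if the wrist force passes 120 N, or if a joint passes its speed limit or range.

### The arm

A 6-joint arm with a two-finger parallel gripper is mounted at the origin on the work surface. World frame = base frame: x ahead of the robot, y to its left, z up, the work surface at z = 0. Lengths are in mm, angles in rad, forces in N, time in s.
With the tool pointing down it reaches from about 275 to 1000 mm from the base axis. Payload 8.4 kg.
Tool frame: the origin (TCP) lies midway between the tips of the shut fingers; the grasp point (between the pads) lies 19 mm behind it (r.grip_point_offset is the distance from the TCP to the grasp point, in mm); z points along the fingers, x is the direction in which the jaws open and shut, and the axes are right-handed (so a half turn about z gives the same grasp; the last joint's range is limited). The gripper opens to 85 mm and grips with 20 to 120 N. Pads are 22 mm wide; open, the fingers measure 114 mm over their backs; the gripper's body (76 mm by 85 mm) begins 54 mm behind the grasp point. The pads swing forward as they close: fully open they stand 13 mm farther back than shut.
Start: joints at [1.106, 0.353, 1.633, -0, 1.155, -0.002], TCP at [279.034, 559.257, 231.281] pointing down, gripper open.
Joint ranges: [-2.63, 2.63], [-0.92, 2.1], [0.06, 2.66], [-1.3, 4.44], [0, 2.69], [-3.02, 3.02]. Speed limits (rad/s): [2.22, 2.22, 2.79, 3.14, 3.14, 3.14].

### API

Orientations are given as [roll, pitch, yaw] about the fixed x, y, z axes, in that order (R = Rz(yaw) Ry(pitch) Rx(roll)).
In Python, from rig import monitor, vision, sign_off, r gives the robot as it stands.
- The arm moves only by the shell command python3 -m inch 'ROWS' [FORCE]. ROWS is JSON, a list of rows, each an object with "dp": the shift along the tool's x, y, z in mm, a list of three; "angular": the turn, a rotation vector about the tool's x, y, z in rad, a list of three; "fingers": the closure in counts, from 0 (fully open) to 255 (shut). A call has 1 to 12 rows; each row is the pose to reach, as a shift and turn from the pose commanded when the call began, along the tool's axes at that moment; what a row does not reach only later rows make up. A row lasts 1/12 s, in which the tool goes at most 41.7 mm and 7.16 degrees, less where a joint would pass 70% of its speed; a pose out of reach is approached as far as the arm can. A call with a gripper value outside its range is refused whole. The fingers move at their own pace and stop on an object; FORCE is the grip in N (left out, the last holds). Time passes only in rows, so rows that repeat a pose let the fingers close. It gives the time, the measured TCP pose, the force and the opening at its end, in the units of the state.
- monitor.sense(): the state, without advancing time (a new reading comes with each control period).
- vision.grab_frame(name): name is "side" or "top" or "wrist"; returns (picture, depth): 384x512x3 uint8, blue, green, red; 384x512 float32, mm along the optical axis (not along the pixel's ray), 0 where there is no reading.
- vision.camera_params(name): a dict with "fx", "fy", "cx", "cy" (pixels), "distortion" ([k1, k2, p1, p2, k3] as OpenCV has them; the pictures are not rectified), "R" (3x3) and "t" (3): a world point X has camera coordinates R X + t. Camera axes: x right, y down, z forward; pixel columns grow to the right and rows downward; lengths in mm; the calibration is good to about 2 mm. A picture is of the moment at which its call begins: read the wrist's pose just before it. camera_params takes no time and is no camera call; for the wrist camera it gives the pose at the moment of the call.
- sign_off(): hands the job in, once; it reports no verdict.
The state is a dict: "clock": time; "qpos": joint angles; "qvel": joint speeds; "joint_efforts": joint torques, N m; "eef_pos": TCP position; "tcp_rot": TCP orientation; "contact_force": force on the tool from outside, world axes, zero at the start; "wrist_torque": the same for the moment, N m; "opening": opening from 0.0 (shut) to 1.0 (fully open).
Only numpy, scipy, OpenCV 4.12 (cv2) and the standard library are available. Lean on these libraries where they do the work, as an engineer would, in place of code of your own. Each camera call takes 0.05 s, during which the arm holds its last target.

## Working session

There is one attempt and no reset: what is moved stays moved. The work goes in short steps, Python scripts to look and compute and a shell command to move; the robot and the scene stay as the last step left them, time stands still between calls to the robot, and variables do not carry over. Pictures are saved under pics/ and viewed, and the job is handed in when it is done.

```bash
ls; mkdir -p pics; python3 - <<'E'
from rig import monitor, vision, r
import cv2
s=monitor.sense(); print(s)
for n in ("top","side","wrist"):
    im,d=vision.grab_frame(n); cv2.imwrite(f"pics/{n}0.png",im)
    import numpy as np; np.save(f"pics/{n}0.npy",d)
    p=vision.camera_params(n); print(n,p)
E
```

```text
pics
{'clock': 0.0, 'qpos': array([ 1.10558999e+00,  3.53641709e-01,  1.63412892e+00, -1.13474028e-05,
        1.15521573e+00, -2.41461754e-03]), 'qvel': array([-2.75853700e-04,  9.19934025e-04, -1.53941532e-06, -1.28489609e-03,
        7.95959361e-04,  1.29485157e-03]), 'joint_efforts': array([-3.76557262e-03, -6.05278659e+01, -3.42047095e+01, -5.68002622e-05,
        9.59426514e-03,  8.03983312e-05]), 'eef_pos': array([278.82683101, 558.82308459, 230.56794152]), 'tcp_rot': array([3.14158564e+00, 1.39372718e-03, 1.10800919e+00]), 'contact_force': array([-0.7888381 , -0.36439847, -0.05264602]), 'wrist_torque': array([ 0.03800397, -0.00847373,  0.00022952]), 'opening': 1.004808834473061}
top {'fx': 466.6333946726704, 'fy': 466.6333946726704, 'cx': 257.71868103083864, 'cy': 192.7184802323961, 'distortion': array([-0.0392871,  0.       ,  0.       ,  0.       ,  0.       ]), 'R': array([[ 0.01446417, -0.99987187, -0.00685844],
       [-0.98848062, -0.01326524, -0.15076505],
       [ 0.15065475,  0.00896013, -0.98854583]]), 't': array([  12.36616634,  519.58718065, 1139.7826071 ])}
side {'fx': 382.65531633532123, 'fy': 382.65531633532123, 'cx': 254.88292401039084, 'cy': 189.14186853045337, 'distortion': array([0.00517286, 0.        , 0.        , 0.        , 0.        ]), 'R': array([[ 0.84111188, -0.54085908,  0.00150219],
       [-0.32603507, -0.5092425 , -0.79647549],
       [ 0.43154598,  0.66943523, -0.60466895]]), 't': array([-440.67135239,  230.11305132,  563.21567755])}
wrist {'fx': 309.13362525744907, 'fy': 309.13362525744907, 'cx': 258.5044190724862, 'cy': 188.6074623482728, 'distortion': array([-0.06163355,  0.        ,  0.        ,  0.        ,  0.        ]), 'R': array([[ 0.44518794,  0.89543599, -0.00144525],
       [ 0.85553639, -0.42487333,  0.29587182],
       [ 0.26432023, -0.13295504, -0.95522656]]), 't': array([-624.07883224,  -39.61851671,  379.46607878])}
```

View pics/top0.png

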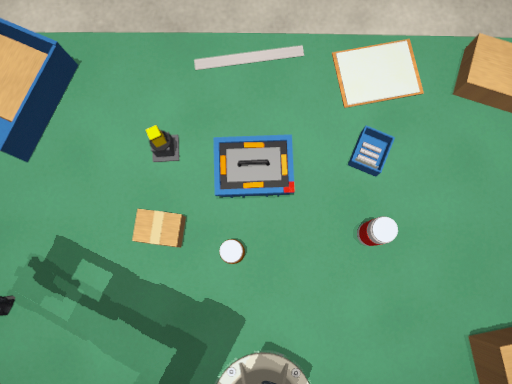

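View pics/side0.png

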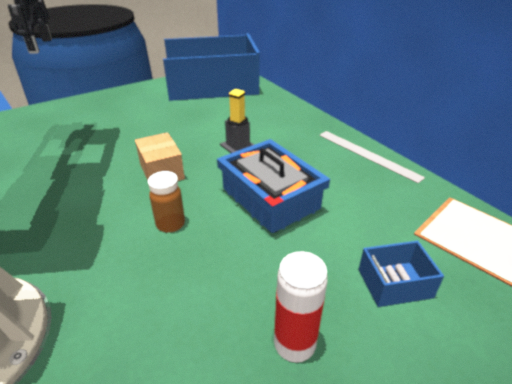

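View pics/wrist0.png

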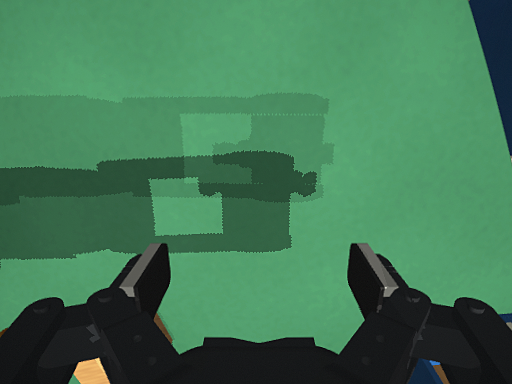

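```bash
cat > h.py <<'E'
import numpy as np, cv2
from rig import monitor, vision, r
from scipy.spatial.transform import Rotation as Ro
def K(p): return np.array([[p['fx'],0,p['cx']],[0,p['fy'],p['cy']],[0,0,1]])
def rays(p,uv):
    u=cv2.undistortPoints(np.asarray(uv,float).reshape(-1,1,2),K(p),np.asarray(p['distortion'],float)).reshape(-1,2)
    return np.c_[u,np.ones(len(u))]
def onplane(p,uv,z):
    R,t=np.array(p['R']),np.array(p['t']); C=-R.T@t
    D=rays(p,uv)@R; return C+D*((z-C[2])/D[:,2])[:,None]
def bydepth(p,uv,d):
    R,t=np.array(p['R']),np.array(p['t'])
    return (rays(p,uv)*np.asarray(d)[:,None]-t)@R
def proj(p,X):
    R,t=np.array(p['R']),np.array(p['t'])
    return cv2.projectPoints(np.asarray(X,float).reshape(-1,1,3),cv2.Rodrigues(R)[0],t,K(p),np.asarray(p['distortion'],float))[0].reshape(-1,2)
E
python3 - <<'E'
from h import *
for n in ("top","side"):
    im=cv2.imread(f"pics/{n}0.png"); d=np.load(f"pics/{n}0.npy"); p=vision.camera_params(n)
    hsv=cv2.cvtColor(im,cv2.COLOR_BGR2HSV); H,S,V=cv2.split(hsv)
    vv,uu=np.mgrid[:384,:512]; uv=np.c_[uu.ravel(),vv.ravel()]
    P=bydepth(p,uv,d.ravel()).reshape(384,512,3)
    def st(name,m,z=None):
        q=P[m&(d>0)]; print(n,name,m.sum(),'med',np.median(q,0).round(1),'min',np.percentile(q,2,axis=0).round(1),'max',np.percentile(q,98,axis=0).round(1))
    bench=(H>65)&(H<90)&(S>80); st('bench',bench)
    yel=(H>25)&(H<33)&(S>180)&(V>120); st('yel',yel)
    ytop=yel&(P[:,:,2]>148); st('ytop',ytop)
    near=(P[:,:,0]>350)&(P[:,:,0]<600)&(P[:,:,1]>-120)&(P[:,:,1]<150)
    rim=near&(H>100)&(H<125)&(S>120)&(P[:,:,2]>80)&(P[:,:,2]<92); st('rim',rim)
    red=near&((H<4)|(H>176))&(S>180); st('red',red)
    ora=near&(H>12)&(H<22)&(S>180)&(V>150)
    k,l=cv2.connectedComponents(ora.astype(np.uint8))
    for i in range(1,k):
        if (l==i).sum()>8: st(f'or{i}',l==i)
    gr=near&(P[:,:,2]>105); st('handle',gr)
    rr=P[rim|red][:,:2].astype(np.float32); print(cv2.minAreaRect(rr))
    st('can',(P[:,:,2]>155)&(P[:,:,1]<-100)&(P[:,:,1]>-300)&(P[:,:,0]<500))
    st('jar',(P[:,:,2]>105)&(P[:,:,1]>0)&(P[:,:,1]<120)&(P[:,:,0]<400)&(P[:,:,0]>200)&(P[:,:,2]<115))
    st('carton',(P[:,:,2]>66)&(P[:,:,1]>120)&(P[:,:,1]<350)&(P[:,:,0]<420)&(P[:,:,0]>250)&(P[:,:,2]<75))
E
```

```text
top bench 147730 med [437.   40.9   1.2] min [  63.4 -608.2   -3.6] max [951.  649.4   6. ]
top yel 144 med [642.4 265.3 153.5] min [627.1 250.8   5. ] max [670.3 312.7 157.7]
top ytop 130 med [642.3 265.5 153.8] min [627.2 251.2 148.8] max [655.9 279.9 157.7]
top rim 660 med [522.4  52.6  86. ] min [509.  -63.8  81.5] max [597.  126.9  90.2]
top red 71 med [525.5 -58.8  86.8] min [517.1 -66.3  82.5] max [539.7 -44.5  92.2]
top or1 93 med [580.2 105.9  83.7] min [559.4 100.   75.4] max [598.6 113.4  89.8]
top or3 11 med [587.7 -49.1  84.5] min [576.5 -49.5  77.3] max [599.1 -48.9  86.8]
top or5 47 med [533.8  43.1  79.3] min [526.9  21.   73.1] max [538.8  55.6  84.5]
top handle 508 med [379.5  72.7 111.9] min [3.518e+02 3.000e-01 1.074e+02] max [586.8 104.3 120.3]
((555.35791015625, 30.45207977294922), (92.37322998046875, 193.57955932617188), 1.0768505334854126)
top can 556 med [ 421.9 -264.5  166. ] min [ 395.4 -291.4  155.8] max [ 448.7 -239.2  169.7]
top jar 386 med [370.6  81.4 111. ] min [347.3  58.1 107. ] max [394.3 104.7 114.6]
top carton 585 med [403.1 262.5  71.3] min [383.7 214.7  67. ] max [419.5 319.3  74.5]
side bench 103921 med [406.5 -63.9  -0.8] min [ 106.2 -421.4   -3.1] max [940.3 749.6   1.4]
  return _methods._mean(a, axis=axis, dtype=dtype,
  ret = um.true_divide(
Traceback (most recent call last):
IndexError: index -1 is out of bounds for axis 0 with size 0
```

```bash
python3 - <<'E'
from h import *
s=monitor.sense(); T=Ro.from_euler('xyz',s['tcp_rot']).as_matrix()
p=vision.camera_params('wrist'); R=np.array(p['R']);C=-R.T@np.array(p['t'])
print('cam in tool',T.T@(C-s['eef_pos']),'\naxes in tool (cols x,y,z)\n',(T.T@R.T).round(3), r.grip_point_offset)
# target TCP: jaw yaw 0, 
E
```

```text
cam in tool [  -0.2777665   -75.30651008 -142.57791233] 
axes in tool (cols x,y,z)
 [[ 1.     0.001  0.   ]
 [-0.001  0.955  0.296]
 [ 0.    -0.296  0.955]] 18.700000000000003
```

```bash
python3 -m inch '[{"dp":[-100,456,-60],"angular":[0,0,0.76],"fingers":0},{"dp":[-100,456,-60],"angular":[0,0,0.76],"fingers":0},{"dp":[-100,456,-60],"angular":[0,0,0.76],"fingers":0},{"dp":[-100,456,-60],"angular":[0,0,0.76],"fingers":0},{"dp":[-100,456,-60],"angular":[0,0,0.76],"fingers":0},{"dp":[-100,456,-60],"angular":[0,0,0.76],"fingers":0},{"dp":[-100,456,-60],"angular":[0,0,0.76],"fingers":0},{"dp":[-100,456,-60],"angular":[0,0,0.76],"fingers":0},{"dp":[-100,456,-60],"angular":[0,0,0.76],"fingers":0},{"dp":[-100,456,-60],"angular":[0,0,0.76],"fingers":0},{"dp":[-100,456,-60],"angular":[0,0,0.76],"fingers":0},{"dp":[-100,456,-60],"angular":[0,0,0.76],"fingers":0}]'
python3 -m inch '[{"dp":[0,0,0],"angular":[0,0,0],"fingers":0},{"dp":[0,0,0],"angular":[0,0,0],"fingers":0},{"dp":[0,0,0],"angular":[0,0,0],"fingers":0}]'
python3 - <<'E'
from h import *
s=monitor.sense(); print(s['clock'],s['eef_pos'],s['tcp_rot'])
p=vision.camera_params('wrist'); im,d=vision.grab_frame('wrist'); cv2.imwrite('pics/w1.png',im); np.save('pics/w1.npy',d); np.save('pics/w1p.npy',p,allow_pickle=True)
E
```

```text
clock: 1.15
eef_pos: [646.4, 262.1, 291.6]
tcp_rot: [3.14, -0.002, 0.345]
contact_force: [-0.4, 0.1, -0.1]
opening: 1.0
clock: 1.4
eef_pos: [641.2, 267.0, 290.7]
tcp_rot: [-3.141, 0.001, 0.348]
contact_force: [-2.0, 0.9, 0.1]
opening: 1.0
1.4 [641.21829598 266.97216566 290.7011586 ] [-3.14104103e+00  1.36312675e-03  3.48476611e-01]
```

View pics/w1.png

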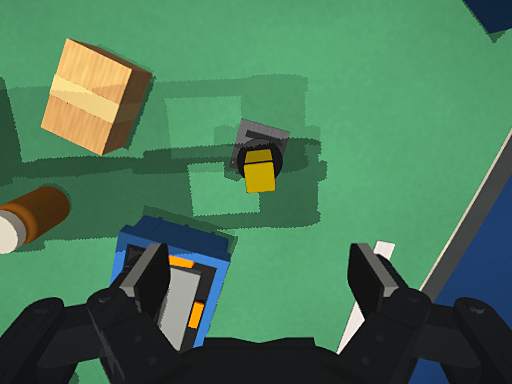

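```bash
python3 - <<'E'
from h import *
im=cv2.imread('pics/w1.png'); d=np.load('pics/w1.npy'); p=np.load('pics/w1p.npy',allow_pickle=True).item()
hsv=cv2.cvtColor(im,cv2.COLOR_BGR2HSV);H,S,V=cv2.split(hsv)
vv,uu=np.mgrid[:384,:512]; P=bydepth(p,np.c_[uu.ravel(),vv.ravel()],d.ravel()).reshape(384,512,3)
print(hsv[180,260],hsv[157,260],P[180,260])
yel=(H>22)&(H<33)&(S>150)
top=(yel&(V>170)).astype(np.uint8)
top[:140]=0;top[200:]=0;top[:,:230]=0;top[:,290:]=0
c=max(cv2.findContours(top,0,cv2.CHAIN_APPROX_NONE)[0],key=cv2.contourArea)
ap=cv2.approxPolyDP(c,5,True).reshape(-1,2); print(ap)
Q=onplane(p,c.reshape(-1,2),153); print(cv2.minAreaRect(Q[:,:2].astype(np.float32)))
q=P[(top>0)]; print('depth med',np.median(q,0))
# stand foot corners z=6
blk=(P[:,:,2]>3)
Q=onplane(p,ap,153);print(Q.round(1))
crop=cv2.resize(im[100:220,200:320],None,fx=5,fy=5,interpolation=cv2.INTER_CUBIC); cv2.imwrite('pics/w1c.png',crop)
E
```

```text
[ 25 255 195] [ 25 243 143] [643.40541882 264.48192341 153.20081737]
[[272 163]
 [244 166]
 [248 192]
 [274 189]]
((641.972412109375, 266.4353942871094), (27.088449478149414, 26.8802490234375), 25.911659240722656)
depth med [641.87586404 266.86371222 152.84754867]
[[648.2 283.6 153. ]
 [624.8 272.  153. ]
 [636.8 249.4 153. ]
 [659.  260.7 153. ]]
```

View pics/w1c.png

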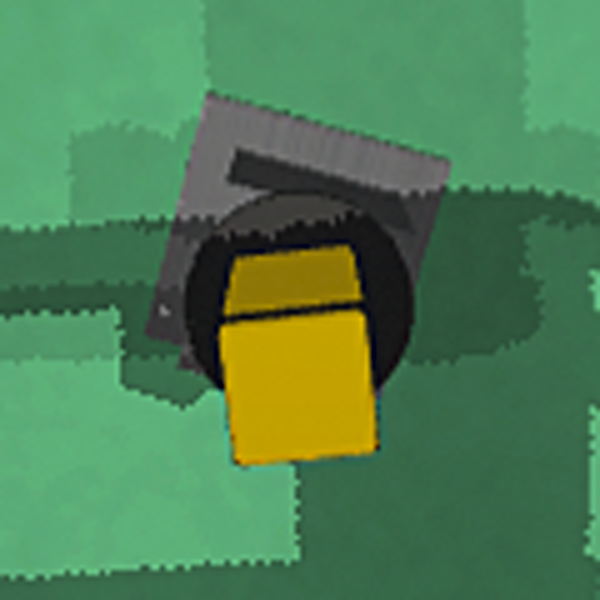

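```bash
python3 -m inch '[{"dp":[0,0,0],"angular":[0,0,-0.1],"fingers":0},{"dp":[0,0,20],"angular":[0,0,-0.104],"fingers":0},{"dp":[0,0,50],"angular":[0,0,-0.104],"fingers":0},{"dp":[0,0,80],"angular":[0,0,-0.104],"fingers":0},{"dp":[0,0,110],"angular":[0,0,-0.104],"fingers":0},{"dp":[0,0,140],"angular":[0,0,-0.104],"fingers":0},{"dp":[0,0,165],"angular":[0,0,-0.104],"fingers":0},{"dp":[0,0,183],"angular":[0,0,-0.104],"fingers":0},{"dp":[0,0,194],"angular":[0,0,-0.104],"fingers":0},{"dp":[0,0,194],"angular":[0,0,-0.104],"fingers":0},{"dp":[0,0,194],"angular":[0,0,-0.104],"fingers":0}]' 70
python3 - <<'E'
from h import *
s=monitor.sense(); print(s['clock'],s['eef_pos'],s['tcp_rot'])
p=np.load('pics/w1p.npy',allow_pickle=True).item()
Q=onplane(p,[[241.6,118.4],[290,132],[229.4,167]],6); print(Q, (Q[1]+Q[2])/2, np.linalg.norm(Q[1]-Q[0]),np.linalg.norm(Q[2]-Q[0]))
im,d=vision.grab_frame('side'); cv2.imwrite('pics/s2.png',cv2.resize(im[40:240,130:330],None,fx=3,fy=3))
E
```

```text
clock: 2.37
eef_pos: [641.9, 267.0, 97.5]
tcp_rot: [-3.141, 0.0, 0.453]
contact_force: [1.2, 0.7, 0.3]
opening: 0.997
2.3667 [641.88674817 267.01123259  97.49707876] [-3.14149546e+00  4.14622049e-04  4.53129280e-01]
[[604.6134443  298.88742684   6.        ]
 [673.03914305 304.37113926   6.        ]
 [610.5729012  229.07045119   6.        ]] [641.80602213 266.72079522   6.        ] 68.6450825081817 70.07085852693632
```

View pics/s2.png

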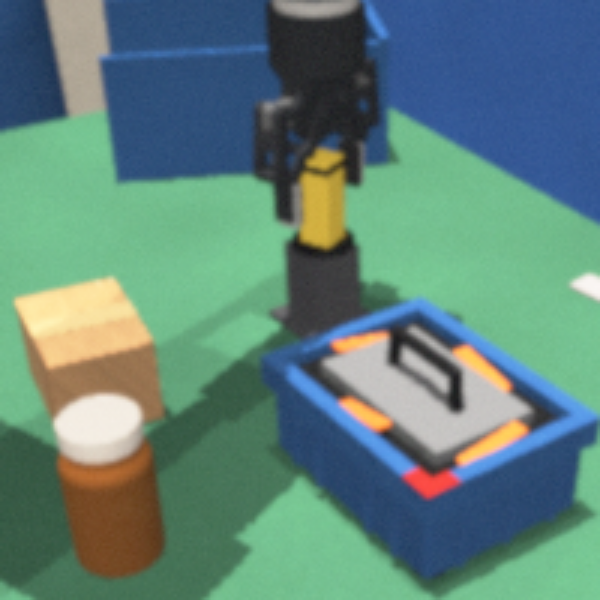

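```bash
python3 -m inch '[{"dp":[0,0,0],"angular":[0,0,0],"fingers":255},{"dp":[0,0,0],"angular":[0,0,0],"fingers":255},{"dp":[0,0,0],"angular":[0,0,0],"fingers":255},{"dp":[0,0,0],"angular":[0,0,0],"fingers":255},{"dp":[0,0,0],"angular":[0,0,0],"fingers":255},{"dp":[0,0,0],"angular":[0,0,0],"fingers":255},{"dp":[0,0,0],"angular":[0,0,0],"fingers":255},{"dp":[0,0,0],"angular":[0,0,0],"fingers":255}]' 80
```

```text
clock: 3.08
eef_pos: [642.8, 266.3, 98.0]
tcp_rot: [3.142, -0.001, 0.452]
contact_force: [-0.8, -0.6, 6.1]
opening: 0.314
```

```bash
python3 -m inch '[{"dp":[0,0,-8],"angular":[0,0,0],"fingers":255},{"dp":[0,0,-25],"angular":[0,0,0],"fingers":255},{"dp":[0,0,-50],"angular":[0,0,0],"fingers":255},{"dp":[0,0,-80],"angular":[0,0,0],"fingers":255},{"dp":[0,0,-110],"angular":[0,0,0],"fingers":255},{"dp":[0,0,-140],"angular":[0,0,0],"fingers":255},{"dp":[0,0,-170],"angular":[0,0,0],"fingers":255},{"dp":[0,0,-192],"angular":[0,0,0],"fingers":255},{"dp":[0,0,-192],"angular":[0,0,0],"fingers":255}]' 
python3 - <<'E'
from h import *
c=np.array([642.4,266.2,289.3]);T=Ro.from_euler('xyz',[np.pi,0,.452]).as_matrix()
print(T.T@(np.array([575,-55,289])-c), .452-.02)
E
```

```text
clock: 3.83
eef_pos: [644.4, 267.0, 295.3]
tcp_rot: [3.141, -0.008, 0.452]
contact_force: [1.2, 0.1, -0.3]
opening: 0.321
[-200.92047697  259.5056106     0.3       ] 0.432
```

```bash
python3 -m inch '[{"dp":[-8,10,0],"angular":[0,0,0.02],"fingers":255},{"dp":[-24,30,0],"angular":[0,0,0.05],"fingers":255},{"dp":[-45,58,0],"angular":[0,0,0.1],"fingers":255},{"dp":[-67,87,0],"angular":[0,0,0.15],"fingers":255},{"dp":[-90,116,0],"angular":[0,0,0.2],"fingers":255},{"dp":[-112,145,0],"angular":[0,0,0.25],"fingers":255},{"dp":[-134,173,0],"angular":[0,0,0.3],"fingers":255},{"dp":[-156,202,0],"angular":[0,0,0.35],"fingers":255},{"dp":[-177,229,0],"angular":[0,0,0.4],"fingers":255},{"dp":[-192,248,0],"angular":[0,0,0.42],"fingers":255},{"dp":[-201,260,0],"angular":[0,0,0.432],"fingers":255},{"dp":[-201,260,0],"angular":[0,0,0.432],"fingers":255}]' 
python3 -m inch '[{"dp":[0,0,0],"angular":[0,0,0],"fingers":255},{"dp":[0,0,0],"angular":[0,0,0],"fingers":255},{"dp":[0,0,0],"angular":[0,0,0],"fingers":255}]'
python3 - <<'E'
from h import *
s=monitor.sense(); print(s['clock'],s['eef_pos'],s['tcp_rot'])
p=vision.camera_params('wrist'); im,d=vision.grab_frame('wrist'); cv2.imwrite('pics/w3.png',im); np.save('pics/w3.npy',d); np.save('pics/w3p.npy',p,allow_pickle=True)
E
```

```text
clock: 4.83
eef_pos: [572.9, -58.8, 287.3]
tcp_rot: [3.141, 0.004, 0.016]
contact_force: [0.3, 0.0, -1.8]
opening: 0.314
clock: 5.08
eef_pos: [574.9, -54.7, 288.6]
tcp_rot: [-3.141, 0.001, 0.021]
contact_force: [0.6, -0.1, -1.6]
opening: 0.32
5.0833 [574.87667536 -54.70975791 288.55238534] [-3.14120436e+00  1.15995584e-03  2.07341683e-02]
```

View pics/w3.png

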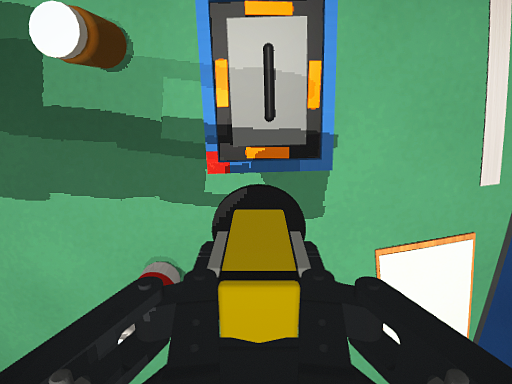

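```bash
python3 - <<'E'
from h import *
im=cv2.imread('pics/w3.png'); d=np.load('pics/w3.npy'); p=np.load('pics/w3p.npy',allow_pickle=True).item()
hsv=cv2.cvtColor(im,cv2.COLOR_BGR2HSV);H,S,V=cv2.split(hsv)
for q in [(80,240),(138,250),(30,300),(60,207),(150,320),(150,300),(138,225),(10,220)]: print(q,hsv[q])
roi=np.zeros(H.shape,bool); roi[:185,195:345]=1
lid=(roi&(S<60)&(V>75)).astype(np.uint8)
lid=cv2.morphologyEx(lid,cv2.MORPH_OPEN,np.ones((3,3)))
c=max(cv2.findContours(lid,0,cv2.CHAIN_APPROX_NONE)[0],key=cv2.contourArea)
Q=onplane(p,c.reshape(-1,2),85); print('lid',cv2.minAreaRect(Q[:,:2].astype(np.float32)))
print(cv2.boundingRect(c))
rim=(roi&(((H>98)&(H<125)&(S>100))|(((H<4)|(H>176))&(S>150)))).astype(np.uint8)
for nm,m in(('red',roi&((H<4)|(H>176))&(S>150)),):
    uv=np.argwhere(m)[:,::-1]; Q=onplane(p,uv,85); print(nm,len(uv),Q.min(0),Q.max(0))
ora=(roi&(H>10)&(H<23)&(S>180)).astype(np.uint8)
n,l,st,ce=cv2.connectedComponentsWithStats(ora)
for i in range(1,n):
    if st[i,4]>30:
        Q=onplane(p,np.argwhere(l==i)[:,::-1],82); print('clip',st[i],cv2.minAreaRect(Q[:,:2].astype(np.float32)))
# rim edges by row
for row in (20,50,80,110,140):
    xs=np.flatnonzero(rim[row]); Q=onplane(p,[[xs[0]-.5,row],[xs[-1]+.5,row]],85); print(row,xs[0],xs[-1],Q[:,:2].round(1))
for col in (250,270,290,310,320):
    ys=np.flatnonzero(rim[:,col]); print(col,ys[-1],onplane(p,[[col,ys[-1]+.5]],85).round(1), ys[:30] )
P=bydepth(p,np.argwhere(lid)[:,::-1],d[lid>0]); print('lid z',np.median(P[:,2]))
cv2.imwrite('pics/w3c.png',cv2.resize(im[0:190,190:350],None,fx=3,fy=3))
E
```

```text
(80, 240) [ 34  11 181]
(138, 250) [38 11 89]
(30, 300) [ 30  11 192]
(60, 207) [106 176 229]
(150, 320) [106 169  59]
(150, 300) [120  28  27]
(138, 225) [30 10 26]
(10, 220) [36 16 79]
lid ((574.905029296875, 37.829734802246094), (98.57593536376953, 146.76341247558594), 3.3729796409606934)
(210, 2, 98, 145)
red 380 [514.86141944 -69.24144285  85.        ] [580.99799081  98.04177135  85.        ]
clip [245   1  49  14 649] ((581.8836669921875, 105.82220458984375), (49.08949279785156, 12.290702819824219), 1.2695081233978271)
clip [215  59  14  48 373] ((533.0895385742188, 30.568500518798828), (13.321971893310547, 48.71678161621094), 1.549502968788147)
clip [307  60  14  49 543] ((632.5977172851562, 31.309104919433594), (13.227855682373047, 49.80167770385742), 1.3975107669830322)
clip [245 147  44  12 475] ((583.6962890625, -44.388771057128906), (49.28756332397461, 12.728446006774902), 1.314747929573059)
20 196 336 [[507.1  92.1]
 [651.2  95.5]]
50 199 336 [[509.5  63.2]
 [653.5  66.6]]
80 201 334 [[510.9  33.1]
 [653.9  36.4]]
110 203 334 [[512.2   1.7]
 [656.6   5.1]]
140 205 333 [[513.6 -31.1]
 [658.4 -27.8]]
250 171 [[565.2 -66.4  85. ]] [160 161 162 163 164 165 166 167 168 169 170 171]
270 171 [[588.2 -65.9  85. ]] [159 160 161 162 163 164 165 166 167 168 169 170 171]
290 170 [[611.2 -64.1  85. ]] [  0 148 149 150 151 152 153 154 155 156 158 159 160 161 162 163 164 165
 166 167 168 169 170]
310 170 [[634.3 -63.6  85. ]] [158 159 160 161 162 163 164 165 166 167 168 169 170]
320 169 [[645.8 -62.1  85. ]] [ 97  98  99 100 101 102 133 134 135 136 139 140 141 142 143 144 145 146
 147 148 149 150 151 152 153 154 155 156 157 158]
lid z 84.79651455033618
```

View pics/w3c.png

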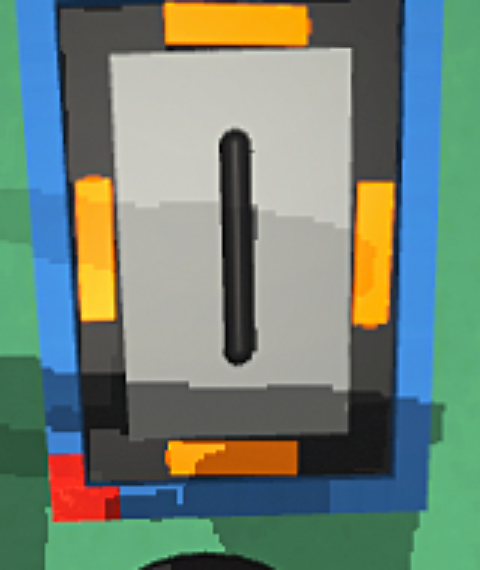

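```bash
python3 - <<'E'
from h import *
im=cv2.imread('pics/w3.png'); p=np.load('pics/w3p.npy',allow_pickle=True).item()
hsv=cv2.cvtColor(im,cv2.COLOR_BGR2HSV);H,S,V=cv2.split(hsv)
roi=np.zeros(H.shape,bool); roi[13:150,222:312]=1
lid=(roi&(S<40)&(V>82)).astype(np.uint8)
lid=cv2.morphologyEx(lid,cv2.MORPH_OPEN,np.ones((5,5)))
c=max(cv2.findContours(lid,0,cv2.CHAIN_APPROX_NONE)[0],key=cv2.contourArea)
print(cv2.boundingRect(c)); Q=onplane(p,c.reshape(-1,2),85); print('lid',cv2.minAreaRect(Q[:,:2].astype(np.float32)))
blk=(roi&(V<70)).astype(np.uint8); blk[:38]=0; blk[125:]=0; blk[:,:255]=0; blk[:,285:]=0
c=max(cv2.findContours(blk,0,cv2.CHAIN_APPROX_NONE)[0],key=cv2.contourArea)
Q=onplane(p,c.reshape(-1,2),117); print('handle',cv2.minAreaRect(Q[:,:2].astype(np.float32)))
rim=((((H>98)&(H<125)&(S>100))|(((H<4)|(H>176))&(S>150))))
L=[];Rr=[];B=[]
for row in range(5,165,5):
    xs=np.flatnonzero(rim[row,190:345])+190
    a,b=onplane(p,[[xs[0]-.5,row],[xs[-1]+.5,row]],85); L.append(a[:2]);Rr.append(b[:2])
for col in range(210,330,5):
    ys=np.flatnonzero(rim[100:185,col]); B.append(onplane(p,[[col,ys[-1]+100.5]],85)[0,:2])
for n,E in (('L',L),('R',Rr),('B',B)):
    l=cv2.fitLine(np.array(E,np.float32),cv2.DIST_HUBER,0,.01,.01).ravel(); print(n,l, np.arctan2(l[1],l[0]))
E
```

```text
(222, 16, 86, 131)
lid ((580.1235961914062, 31.186511993408203), (88.92339324951172, 132.89390563964844), 3.366239070892334)
handle ((582.97021484375, 30.361665725708008), (10.0173921585083, 72.57714080810547), 2.9288971424102783)
L [ 5.0109092e-02 -9.9874377e-01  5.1083551e+02  2.8988602e+01] -1.5206662
R [ 4.9579628e-02 -9.9877018e-01  6.5474139e+02  3.2345882e+01] -1.5211964
B [ 9.9850655e-01  5.4632645e-02  5.8070831e+02 -6.6139503e+01] 0.05465986
```

```bash
python3 -m inch '[{"dp":[-10,-2.5,5],"angular":[0,0,-0.01],"fingers":255},{"dp":[-24,-6,20],"angular":[0,0,-0.02],"fingers":255},{"dp":[-34,-8.6,40],"angular":[0,0,-0.031],"fingers":255},{"dp":[-38.2,-9.6,62],"angular":[0,0,-0.031],"fingers":255},{"dp":[-38.2,-9.6,82],"angular":[0,0,-0.031],"fingers":255},{"dp":[-38.2,-9.6,93],"angular":[0,0,-0.031],"fingers":255},{"dp":[-38.2,-9.6,96.3],"angular":[0,0,-0.031],"fingers":255},{"dp":[-38.2,-9.6,96.3],"angular":[0,0,-0.031],"fingers":255},{"dp":[-38.2,-9.6,96.3],"angular":[0,0,-0.031],"fingers":255},{"dp":[-38.2,-9.6,96.3],"angular":[0,0,-0.031],"fingers":255}]' 
python3 - <<'E'
from h import *
s=monitor.sense(); print(s['clock'],s['eef_pos'],s['tcp_rot'],s['contact_force'])
im,d=vision.grab_frame('side'); cv2.imwrite('pics/s4.png',im);cv2.imwrite('pics/s4c.png',cv2.resize(im[80:240,200:350],None,fx=3.7,fy=3.7,interpolation=cv2.INTER_CUBIC))
im,d=vision.grab_frame('top'); cv2.imwrite('pics/t4.png',im);cv2.imwrite('pics/t4c.png',cv2.resize(im[120:220,200:310],None,fx=5,fy=5,interpolation=cv2.INTER_CUBIC))
E
```

```text
clock: 5.97
eef_pos: [537.8, -46.6, 194.1]
tcp_rot: [3.141, -0.002, 0.051]
contact_force: [-0.7, -0.6, -0.7]
opening: 0.318
5.9667 [537.78829592 -46.61343381 194.13216652] [ 3.14134858e+00 -1.89241037e-03  5.11960278e-02] [-0.65692521 -0.56059143 -0.66506481]
```

View pics/s4c.png

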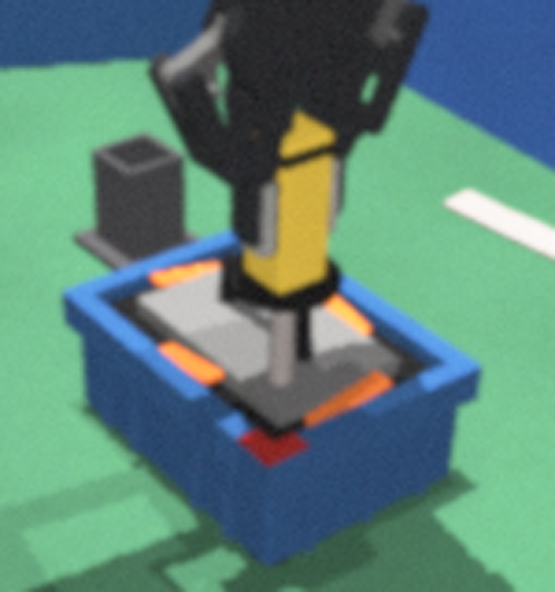

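View pics/t4c.png

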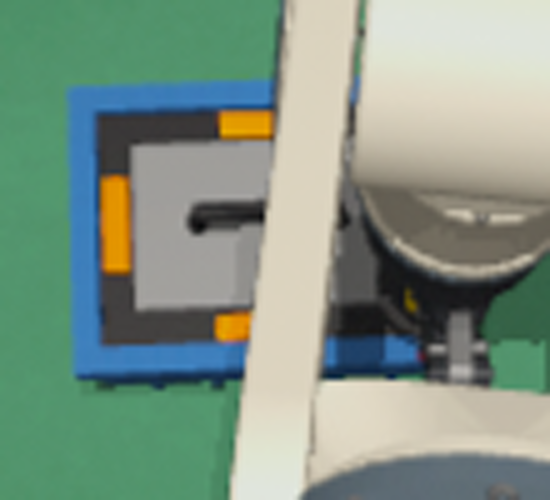

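```bash
python3 - <<'E'
from h import *
p=vision.camera_params('side'); im=cv2.imread('pics/s4.png')
c=np.array([582.8,30.8]); y=.051; R2=np.array([[np.cos(y),-np.sin(y)],[np.sin(y),np.cos(y)]])
def B(x,yy,z): return np.r_[c+R2@[x,yy],z]
def crop(q): return ((q-[200,80])*3.7).round(1)
pts={'rimcorner':B(-72,-97,85),'inner':B(-59,-84,85),'rimc2':B(72,-97,85),'rimc4':B(-72,97,85),'lid':B(-41,-66,85)}
big=cv2.resize(im[80:240,200:350],None,fx=3.7,fy=3.7,interpolation=cv2.INTER_CUBIC)
for k,v in pts.items():
    q=crop(proj(p,v)[0]); print(k,v.round(1),q); cv2.circle(big,tuple(int(a) for a in q),3,(255,0,255),1)
s=np.array([536.7,-46.6])
for z in (111,170): 
    q=crop(proj(p,np.r_[s,z])[0]); print('axis',z,q); cv2.circle(big,tuple(int(a) for a in q),3,(0,255,0),1)
cv2.imwrite('pics/s4d.png',big)
E
```

```text
rimcorner [515.8 -69.7  85. ] [267.  465.1]
inner [528.2 -56.1  85. ] [271.7 441.7]
rimc2 [659.7 -62.4  85. ] [480.9 364.6]
rimc4 [505.9 124.   85. ] [ 60.2 289.4]
lid [545.2 -37.2  85. ] [277.9 410.9]
axis 111 [276.5 384.4]
axis 170 [280.7 282.7]
```

View pics/s4d.png

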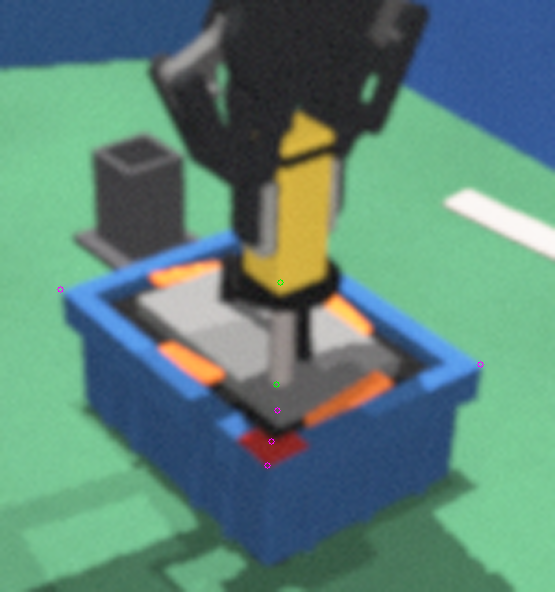

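```bash
python3 -m inch '[{"dp":[0,0,5],"angular":[0,0,0],"fingers":255},{"dp":[0,0,12],"angular":[0,0,0],"fingers":255},{"dp":[0,0,19],"angular":[0,0,0],"fingers":255},{"dp":[0,0,25],"angular":[0,0,0],"fingers":255},{"dp":[0,0,29],"angular":[0,0,0],"fingers":255},{"dp":[0,0,30],"angular":[0,0,0],"fingers":255},{"dp":[0,0,30],"angular":[0,0,0],"fingers":255},{"dp":[0,0,30],"angular":[0,0,0],"fingers":255},{"dp":[0,0,30],"angular":[0,0,0],"fingers":255}]' 
python3 -m inch '[{"dp":[0,0,1],"angular":[0,0,0],"fingers":255},{"dp":[0,0,1],"angular":[0,0,0],"fingers":255},{"dp":[0,0,2],"angular":[0,0,0],"fingers":255},{"dp":[0,0,2],"angular":[0,0,0],"fingers":255}]'
python3 - <<'E'
from h import *
s=monitor.sense(); print(s['clock'],s['eef_pos'],s['tcp_rot'],s['contact_force'])
im,d=vision.grab_frame('side'); cv2.imwrite('pics/s5c.png',cv2.resize(im[80:240,200:350],None,fx=3.7,fy=3.7,interpolation=cv2.INTER_CUBIC))
E
```

```text
clock: 6.82
eef_pos: [537.0, -46.7, 163.2]
tcp_rot: [3.142, -0.0, 0.051]
contact_force: [-0.6, -0.8, -0.6]
opening: 0.315
clock: 7.15
eef_pos: [536.7, -46.7, 160.9]
tcp_rot: [3.142, -0.0, 0.051]
contact_force: [0.4, -0.4, -0.7]
opening: 0.319
7.15 [536.73118475 -46.65631673 160.93866963] [ 3.14156925e+00 -8.28298635e-06  5.10101214e-02] [ 0.38280091 -0.36495563 -0.73872441]
```

View pics/s5c.png

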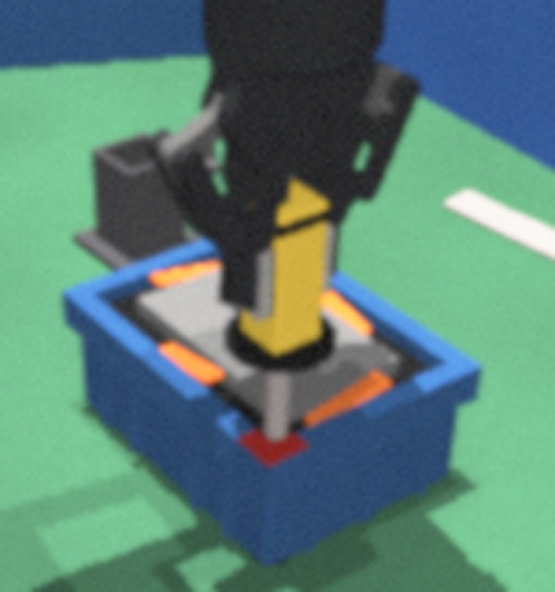

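```bash
python3 -m inch '[{"dp":[0,0,1],"angular":[0,0,0],"fingers":255},{"dp":[0,0,1],"angular":[0,0,0],"fingers":255},{"dp":[0,0,1],"angular":[0,0,0],"fingers":255}]'
python3 -m inch '[{"dp":[0,0,1],"angular":[0,0,0],"fingers":255},{"dp":[0,0,1],"angular":[0,0,0],"fingers":255},{"dp":[0,0,1],"angular":[0,0,0],"fingers":255}]'
```

```text
clock: 7.45
eef_pos: [536.7, -46.7, 159.9]
tcp_rot: [3.142, 0.0, 0.051]
contact_force: [0.5, 0.2, -1.7]
opening: 0.323
clock: 7.7
eef_pos: [536.8, -46.7, 158.9]
tcp_rot: [3.142, 0.0, 0.051]
contact_force: [0.6, -0.5, -1.3]
opening: 0.317
```

```bash
python3 -m inch '[{"dp":[0,0,1],"angular":[0,0,0],"fingers":255},{"dp":[0,0,1],"angular":[0,0,0],"fingers":255},{"dp":[0,0,1],"angular":[0,0,0],"fingers":255}]'
python3 -m inch '[{"dp":[0,0,1],"angular":[0,0,0],"fingers":255},{"dp":[0,0,1],"angular":[0,0,0],"fingers":255},{"dp":[0,0,1],"angular":[0,0,0],"fingers":255}]'
```

```text
clock: 7.95
eef_pos: [536.8, -46.6, 157.9]
tcp_rot: [3.142, 0.0, 0.051]
contact_force: [0.2, 0.1, -2.1]
opening: 0.314
clock: 8.2
eef_pos: [536.9, -46.7, 157.4]
tcp_rot: [3.142, -0.0, 0.051]
contact_force: [-2.1, 0.3, 4.5]
opening: 0.319
```

```bash
python3 -m inch '[{"dp":[0,0,-1.7],"angular":[0,0,0],"fingers":255},{"dp":[0,0,-1.7],"angular":[0,0,0],"fingers":255},{"dp":[3.3,0,-1.7],"angular":[0,0,0],"fingers":255},{"dp":[6.7,0,-1.7],"angular":[0,0,0],"fingers":255},{"dp":[10,0,-1.7],"angular":[0,0,0],"fingers":255},{"dp":[13.3,0,-1.7],"angular":[0,0,0],"fingers":255},{"dp":[16.7,0,-1.7],"angular":[0,0,0],"fingers":255},{"dp":[20,0,-1.7],"angular":[0,0,0],"fingers":255},{"dp":[23.3,0,-1.7],"angular":[0,0,0],"fingers":255},{"dp":[26.7,0,-1.7],"angular":[0,0,0],"fingers":255},{"dp":[30,0,-1.7],"angular":[0,0,0],"fingers":255}]'
```

```text
clock: 9.12
eef_pos: [567.1, -45.1, 158.7]
tcp_rot: [3.142, -0.0, 0.051]
contact_force: [-0.6, 0.8, -1.3]
opening: 0.321
```

```bash
python3 -m inch '[{"dp":[3.3,0,0],"angular":[0,0,0],"fingers":255},{"dp":[6.7,0,0],"angular":[0,0,0],"fingers":255},{"dp":[10,0,0],"angular":[0,0,0],"fingers":255},{"dp":[13.3,0,0],"angular":[0,0,0],"fingers":255},{"dp":[16.7,0,0],"angular":[0,0,0],"fingers":255},{"dp":[20,0,0],"angular":[0,0,0],"fingers":255},{"dp":[23.3,0,0],"angular":[0,0,0],"fingers":255},{"dp":[26.7,0,0],"angular":[0,0,0],"fingers":255},{"dp":[30,0,0],"angular":[0,0,0],"fingers":255},{"dp":[33.3,0,0],"angular":[0,0,0],"fingers":255},{"dp":[36.7,0,0],"angular":[0,0,0],"fingers":255},{"dp":[40,0,0],"angular":[0,0,0],"fingers":255}]'
python3 - <<'E'
from h import *
im,d=vision.grab_frame('side'); cv2.imwrite('pics/s6c.png',cv2.resize(im[80:240,200:350],None,fx=3.7,fy=3.7,interpolation=cv2.INTER_CUBIC))
E
```

```text
clock: 10.12
eef_pos: [607.0, -43.1, 158.7]
tcp_rot: [3.142, -0.0, 0.051]
contact_force: [-0.1, 0.4, -1.5]
opening: 0.32
```

View pics/s6c.png

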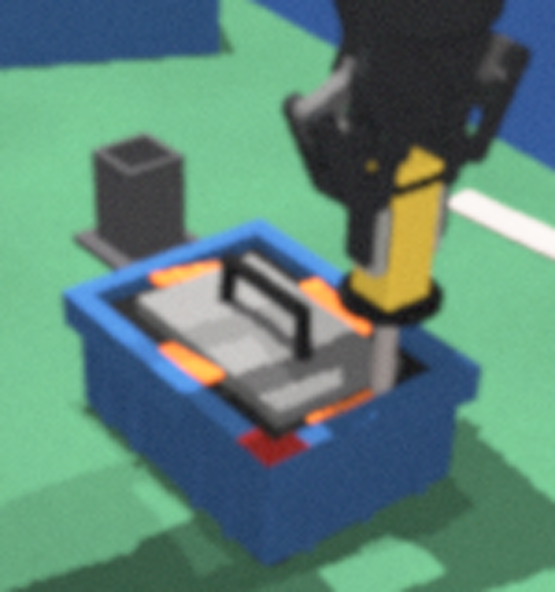

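```bash
python3 -m inch '[{"dp":[3.3,0,0],"angular":[0,0,0],"fingers":255},{"dp":[6.7,0,0],"angular":[0,0,0],"fingers":255},{"dp":[10,0,0],"angular":[0,0,0],"fingers":255},{"dp":[13.3,0,0],"angular":[0,0,0],"fingers":255},{"dp":[16.7,0,0],"angular":[0,0,0],"fingers":255},{"dp":[20,0,0],"angular":[0,0,0],"fingers":255},{"dp":[23.3,0,0],"angular":[0,0,0],"fingers":255},{"dp":[26.7,0,0],"angular":[0,0,0],"fingers":255},{"dp":[30,0,0],"angular":[0,0,0],"fingers":255},{"dp":[30,0,0],"angular":[0,0,0],"fingers":255},{"dp":[30,0,0],"angular":[0,0,0],"fingers":255}]'
python3 -m inch '[{"dp":[0,-3.3,0],"angular":[0,0,0],"fingers":255},{"dp":[0,-6.7,0],"angular":[0,0,0],"fingers":255},{"dp":[0,-10,0],"angular":[0,0,0],"fingers":255},{"dp":[0,-13.3,0],"angular":[0,0,0],"fingers":255},{"dp":[0,-16.7,0],"angular":[0,0,0],"fingers":255},{"dp":[0,-20,0],"angular":[0,0,0],"fingers":255},{"dp":[0,-23.3,0],"angular":[0,0,0],"fingers":255},{"dp":[0,-26.7,0],"angular":[0,0,0],"fingers":255},{"dp":[0,-30,0],"angular":[0,0,0],"fingers":255},{"dp":[0,-33.3,0],"angular":[0,0,0],"fingers":255},{"dp":[0,-36.7,0],"angular":[0,0,0],"fingers":255},{"dp":[0,-40,0],"angular":[0,0,0],"fingers":255}]'
python3 - <<'E'
from h import *
im,d=vision.grab_frame('side'); cv2.imwrite('pics/s7c.png',cv2.resize(im[80:240,200:350],None,fx=3.7,fy=3.7,interpolation=cv2.INTER_CUBIC))
E
```

```text
clock: 11.08
eef_pos: [636.7, -41.5, 158.6]
tcp_rot: [-3.142, 0.0, 0.051]
contact_force: [-0.3, 0.5, -2.0]
opening: 0.318
clock: 12.08
eef_pos: [634.6, -1.3, 158.7]
tcp_rot: [3.142, -0.0, 0.051]
contact_force: [0.5, -0.1, -1.0]
opening: 0.318
```

View pics/s7c.png

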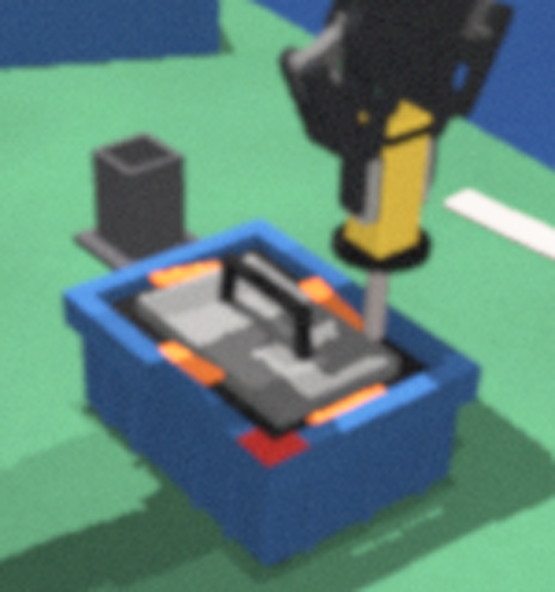

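```bash
python3 -m inch '[{"dp":[0,-3.3,0],"angular":[0,0,0],"fingers":255},{"dp":[0,-6.7,0],"angular":[0,0,0],"fingers":255},{"dp":[0,-10,0],"angular":[0,0,0],"fingers":255},{"dp":[0,-13.3,0],"angular":[0,0,0],"fingers":255},{"dp":[0,-16.7,0],"angular":[0,0,0],"fingers":255},{"dp":[0,-20,0],"angular":[0,0,0],"fingers":255},{"dp":[0,-23.3,0],"angular":[0,0,0],"fingers":255},{"dp":[0,-26.7,0],"angular":[0,0,0],"fingers":255},{"dp":[0,-30,0],"angular":[0,0,0],"fingers":255},{"dp":[0,-33.3,0],"angular":[0,0,0],"fingers":255},{"dp":[0,-36.7,0],"angular":[0,0,0],"fingers":255},{"dp":[0,-40,0],"angular":[0,0,0],"fingers":255}]'
python3 -m inch '[{"dp":[0,-3.3,0],"angular":[0,0,0],"fingers":255},{"dp":[0,-6.7,0],"angular":[0,0,0],"fingers":255},{"dp":[0,-10,0],"angular":[0,0,0],"fingers":255},{"dp":[0,-13.3,0],"angular":[0,0,0],"fingers":255},{"dp":[0,-16.7,0],"angular":[0,0,0],"fingers":255},{"dp":[0,-20,0],"angular":[0,0,0],"fingers":255},{"dp":[0,-23.3,0],"angular":[0,0,0],"fingers":255},{"dp":[0,-26.7,0],"angular":[0,0,0],"fingers":255},{"dp":[0,-30,0],"angular":[0,0,0],"fingers":255},{"dp":[0,-33.3,0],"angular":[0,0,0],"fingers":255},{"dp":[0,-36.7,0],"angular":[0,0,0],"fingers":255},{"dp":[0,-40,0],"angular":[0,0,0],"fingers":255}]'
python3 - <<'E'
from h import *
im,d=vision.grab_frame('side'); cv2.imwrite('pics/s8c.png',cv2.resize(im[80:240,200:350],None,fx=3.7,fy=3.7,interpolation=cv2.INTER_CUBIC))
E
```

```text
clock: 13.13
eef_pos: [632.5, 38.7, 158.7]
tcp_rot: [-3.142, 0.0, 0.051]
contact_force: [-0.4, -0.1, -0.5]
opening: 0.316
clock: 14.13
eef_pos: [630.5, 78.6, 158.7]
tcp_rot: [3.142, -0.0, 0.051]
contact_force: [0.4, 0.1, -1.8]
opening: 0.32
```

View pics/s8c.png

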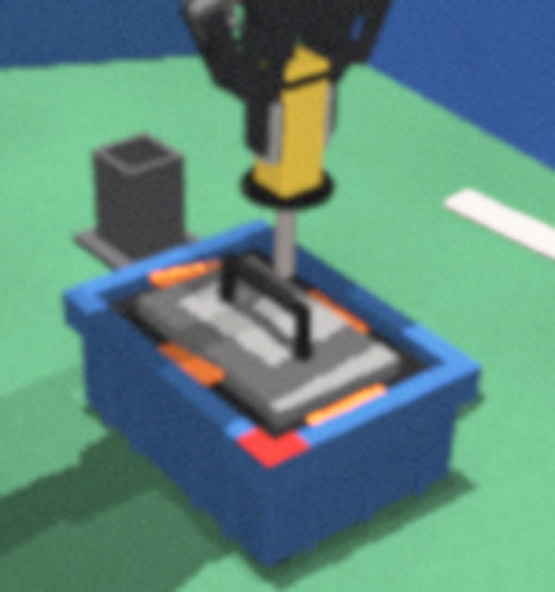

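```bash
python3 -m inch '[{"dp":[0,-3.3,0],"angular":[0,0,0],"fingers":255},{"dp":[0,-6.7,0],"angular":[0,0,0],"fingers":255},{"dp":[0,-10,0],"angular":[0,0,0],"fingers":255},{"dp":[0,-13.3,0],"angular":[0,0,0],"fingers":255},{"dp":[0,-16.7,0],"angular":[0,0,0],"fingers":255},{"dp":[0,-20,0],"angular":[0,0,0],"fingers":255},{"dp":[0,-23.3,0],"angular":[0,0,0],"fingers":255},{"dp":[0,-26.7,0],"angular":[0,0,0],"fingers":255},{"dp":[0,-30,0],"angular":[0,0,0],"fingers":255},{"dp":[0,-30,0],"angular":[0,0,0],"fingers":255},{"dp":[0,-30,0],"angular":[0,0,0],"fingers":255}]'
python3 -m inch '[{"dp":[-3.3,0,0],"angular":[0,0,0],"fingers":255},{"dp":[-6.7,0,0],"angular":[0,0,0],"fingers":255},{"dp":[-10,0,0],"angular":[0,0,0],"fingers":255},{"dp":[-13.3,0,0],"angular":[0,0,0],"fingers":255},{"dp":[-16.7,0,0],"angular":[0,0,0],"fingers":255},{"dp":[-20,0,0],"angular":[0,0,0],"fingers":255},{"dp":[-23.3,0,0],"angular":[0,0,0],"fingers":255},{"dp":[-26.7,0,0],"angular":[0,0,0],"fingers":255},{"dp":[-30,0,0],"angular":[0,0,0],"fingers":255},{"dp":[-33.3,0,0],"angular":[0,0,0],"fingers":255},{"dp":[-36.7,0,0],"angular":[0,0,0],"fingers":255},{"dp":[-40,0,0],"angular":[0,0,0],"fingers":255}]'
python3 - <<'E'
from h import *
im,d=vision.grab_frame('side'); cv2.imwrite('pics/s9c.png',cv2.resize(im[80:240,200:350],None,fx=3.7,fy=3.7,interpolation=cv2.INTER_CUBIC))
E
```

```text
clock: 15.1
eef_pos: [629.0, 108.5, 158.7]
tcp_rot: [3.142, 0.0, 0.051]
contact_force: [0.9, 0.7, -1.1]
opening: 0.314
clock: 16.1
eef_pos: [588.6, 106.2, 158.7]
tcp_rot: [3.142, 0.0, 0.051]
contact_force: [0.5, 1.0, -1.0]
opening: 0.318
```

View pics/s9c.png

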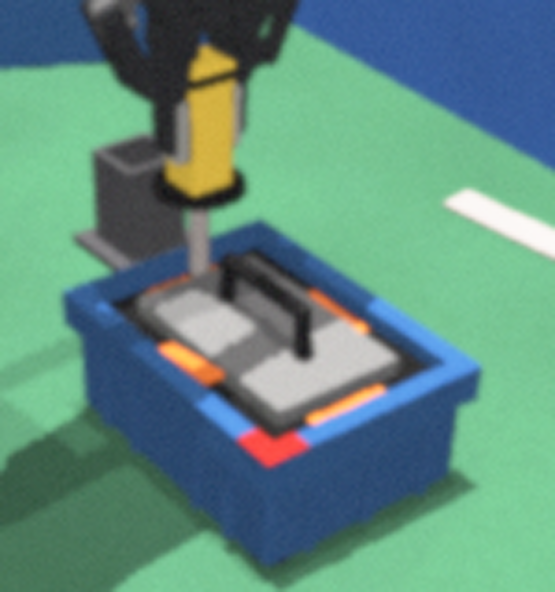

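```bash
python3 -m inch '[{"dp":[-3.3,0,0],"angular":[0,0,0],"fingers":255},{"dp":[-6.7,0,0],"angular":[0,0,0],"fingers":255},{"dp":[-10,0,0],"angular":[0,0,0],"fingers":255},{"dp":[-13.3,0,0],"angular":[0,0,0],"fingers":255},{"dp":[-16.7,0,0],"angular":[0,0,0],"fingers":255},{"dp":[-20,0,0],"angular":[0,0,0],"fingers":255},{"dp":[-23.3,0,0],"angular":[0,0,0],"fingers":255},{"dp":[-26.7,0,0],"angular":[0,0,0],"fingers":255},{"dp":[-30,0,0],"angular":[0,0,0],"fingers":255}]'
python3 -m inch '[{"dp":[-3.3,0,0],"angular":[0,0,0],"fingers":255},{"dp":[-6.7,0,0],"angular":[0,0,0],"fingers":255},{"dp":[-10,0,0],"angular":[0,0,0],"fingers":255},{"dp":[-13.3,0,0],"angular":[0,0,0],"fingers":255},{"dp":[-16.7,0,0],"angular":[0,0,0],"fingers":255},{"dp":[-20,0,0],"angular":[0,0,0],"fingers":255},{"dp":[-23.3,0,0],"angular":[0,0,0],"fingers":255},{"dp":[-26.7,0,0],"angular":[0,0,0],"fingers":255},{"dp":[-30,0,0],"angular":[0,0,0],"fingers":255},{"dp":[-30,0,0],"angular":[0,0,0],"fingers":255},{"dp":[-30,0,0],"angular":[0,0,0],"fingers":255}]'
python3 - <<'E'
from h import *
im,d=vision.grab_frame('side'); cv2.imwrite('pics/s10c.png',cv2.resize(im[80:240,200:350],None,fx=3.7,fy=3.7,interpolation=cv2.INTER_CUBIC))
E
```

```text
clock: 16.9
eef_pos: [558.8, 104.7, 158.7]
tcp_rot: [3.142, -0.0, 0.051]
contact_force: [-0.2, 0.8, -1.1]
opening: 0.32
clock: 17.82
eef_pos: [529.0, 103.2, 158.7]
tcp_rot: [-3.142, -0.0, 0.051]
contact_force: [0.1, -0.4, -1.8]
opening: 0.317
```

View pics/s10c.png

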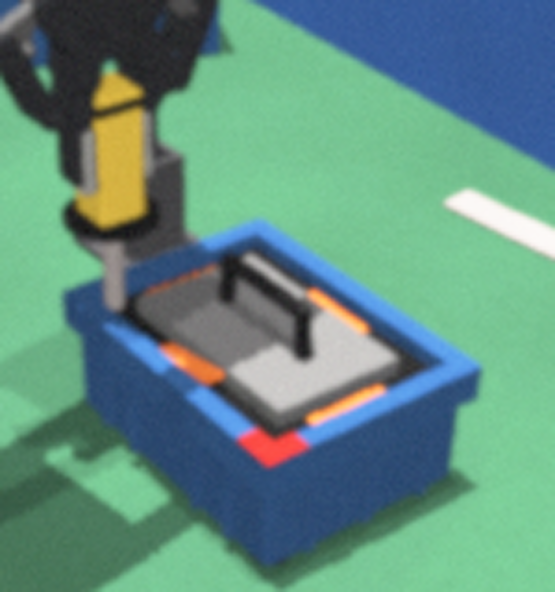

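```bash
python3 -m inch '[{"dp":[0,3.3,0],"angular":[0,0,0],"fingers":255},{"dp":[0,6.7,0],"angular":[0,0,0],"fingers":255},{"dp":[0,10,0],"angular":[0,0,0],"fingers":255},{"dp":[0,13.3,0],"angular":[0,0,0],"fingers":255},{"dp":[0,16.7,0],"angular":[0,0,0],"fingers":255},{"dp":[0,20,0],"angular":[0,0,0],"fingers":255},{"dp":[0,23.3,0],"angular":[0,0,0],"fingers":255},{"dp":[0,26.7,0],"angular":[0,0,0],"fingers":255},{"dp":[0,30,0],"angular":[0,0,0],"fingers":255},{"dp":[0,33.3,0],"angular":[0,0,0],"fingers":255},{"dp":[0,36.7,0],"angular":[0,0,0],"fingers":255},{"dp":[0,40,0],"angular":[0,0,0],"fingers":255}]'
python3 -m inch '[{"dp":[0,3.3,0],"angular":[0,0,0],"fingers":255},{"dp":[0,6.7,0],"angular":[0,0,0],"fingers":255},{"dp":[0,10,0],"angular":[0,0,0],"fingers":255},{"dp":[0,13.3,0],"angular":[0,0,0],"fingers":255},{"dp":[0,16.7,0],"angular":[0,0,0],"fingers":255},{"dp":[0,20,0],"angular":[0,0,0],"fingers":255},{"dp":[0,23.3,0],"angular":[0,0,0],"fingers":255},{"dp":[0,26.7,0],"angular":[0,0,0],"fingers":255},{"dp":[0,30,0],"angular":[0,0,0],"fingers":255},{"dp":[0,33.3,0],"angular":[0,0,0],"fingers":255},{"dp":[0,36.7,0],"angular":[0,0,0],"fingers":255},{"dp":[0,40,0],"angular":[0,0,0],"fingers":255}]'
```

```text
clock: 18.87
eef_pos: [531.2, 62.9, 158.7]
tcp_rot: [3.142, 0.0, 0.051]
contact_force: [-0.0, -0.4, -0.8]
opening: 0.32
clock: 19.87
eef_pos: [533.2, 22.9, 158.7]
tcp_rot: [3.142, 0.0, 0.051]
contact_force: [0.0, -0.0, -2.6]
opening: 0.32
```

```bash
python3 -m inch '[{"dp":[0,3.3,0],"angular":[0,0,0],"fingers":255},{"dp":[0,6.7,0],"angular":[0,0,0],"fingers":255},{"dp":[0,10,0],"angular":[0,0,0],"fingers":255},{"dp":[0,13.3,0],"angular":[0,0,0],"fingers":255},{"dp":[0,16.7,0],"angular":[0,0,0],"fingers":255},{"dp":[0,20,0],"angular":[0,0,0],"fingers":255},{"dp":[0,23.3,0],"angular":[0,0,0],"fingers":255},{"dp":[0,26.7,0],"angular":[0,0,0],"fingers":255},{"dp":[0,30,0],"angular":[0,0,0],"fingers":255},{"dp":[0,33.3,0],"angular":[0,0,0],"fingers":255},{"dp":[0,36.7,0],"angular":[0,0,0],"fingers":255},{"dp":[0,40,0],"angular":[0,0,0],"fingers":255}]'
python3 -m inch '[{"dp":[0,3.3,0],"angular":[0,0,0],"fingers":255},{"dp":[0,6.7,0],"angular":[0,0,0],"fingers":255},{"dp":[0,10,0],"angular":[0,0,0],"fingers":255},{"dp":[0,13.3,0],"angular":[0,0,0],"fingers":255},{"dp":[0,16.7,0],"angular":[0,0,0],"fingers":255},{"dp":[0,20,0],"angular":[0,0,0],"fingers":255},{"dp":[0,23.3,0],"angular":[0,0,0],"fingers":255},{"dp":[0,26.7,0],"angular":[0,0,0],"fingers":255},{"dp":[0,30,0],"angular":[0,0,0],"fingers":255},{"dp":[0,30,0],"angular":[0,0,0],"fingers":255},{"dp":[0,30,0],"angular":[0,0,0],"fingers":255},{"dp":[0,30,0],"angular":[0,0,0],"fingers":255}]'
python3 - <<'E'
from h import *
im,d=vision.grab_frame('side'); cv2.imwrite('pics/s11c.png',cv2.resize(im[80:240,200:350],None,fx=3.7,fy=3.7,interpolation=cv2.INTER_CUBIC))
E
```

```text
clock: 20.87
eef_pos: [535.3, -17.0, 158.7]
tcp_rot: [-3.142, 0.0, 0.051]
contact_force: [1.2, 0.3, -1.7]
opening: 0.317
clock: 21.87
eef_pos: [536.7, -46.6, 158.7]
tcp_rot: [-3.142, 0.0, 0.051]
contact_force: [-0.7, -0.0, -0.9]
opening: 0.319
```

View pics/s11c.png

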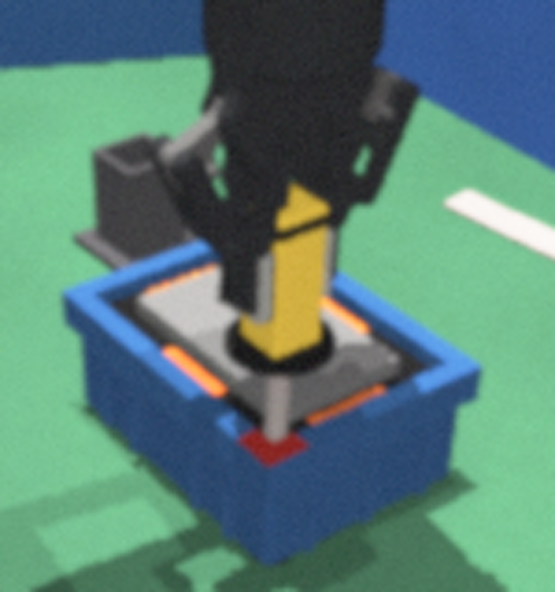

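```bash
python3 -m inch '[{"dp":[0,0,-3],"angular":[0,0,0],"fingers":255},{"dp":[0,0,-10],"angular":[0,0,0],"fingers":255},{"dp":[0,0,-22],"angular":[0,0,0],"fingers":255},{"dp":[0,0,-40],"angular":[0,0,0],"fingers":255},{"dp":[0,0,-60],"angular":[0,0,0],"fingers":255},{"dp":[0,0,-80],"angular":[0,0,0],"fingers":255},{"dp":[0,0,-92],"angular":[0,0,0],"fingers":255},{"dp":[0,0,-96],"angular":[0,0,0],"fingers":255},{"dp":[0,0,-96],"angular":[0,0,0],"fingers":255}]'
python3 -m inch '[{"dp":[4,-10,0],"angular":[0,0,-0.02],"fingers":255},{"dp":[12,-30,0],"angular":[0,0,-0.05],"fingers":255},{"dp":[24,-60,0],"angular":[0,0,-0.09],"fingers":255},{"dp":[37,-94,0],"angular":[0,0,-0.14],"fingers":255},{"dp":[50,-127,0],"angular":[0,0,-0.19],"fingers":255},{"dp":[63,-160,0],"angular":[0,0,-0.24],"fingers":255},{"dp":[76,-193,0],"angular":[0,0,-0.29],"fingers":255},{"dp":[89,-226,0],"angular":[0,0,-0.33],"fingers":255},{"dp":[102,-258,0],"angular":[0,0,-0.36],"fingers":255},{"dp":[112,-283,0],"angular":[0,0,-0.385],"fingers":255},{"dp":[119,-300,0],"angular":[0,0,-0.395],"fingers":255},{"dp":[121.5,-307,0],"angular":[0,0,-0.401],"fingers":255}]'
python3 -m inch '[{"dp":[0,0,0],"angular":[0,0,0],"fingers":255},{"dp":[0,0,0],"angular":[0,0,0],"fingers":255},{"dp":[0,0,0],"angular":[0,0,0],"fingers":255},{"dp":[0,0,0],"angular":[0,0,0],"fingers":255}]'
python3 - <<'E'
from h import *
im,d=vision.grab_frame('side'); cv2.imwrite('pics/s12c.png',cv2.resize(im[40:200,180:330],None,fx=3.7,fy=3.7,interpolation=cv2.INTER_CUBIC))
E
```

```text
clock: 22.67
eef_pos: [537.5, -46.6, 256.2]
tcp_rot: [3.141, -0.003, 0.051]
contact_force: [0.4, 0.3, -1.5]
opening: 0.318
clock: 23.67
eef_pos: [642.1, 269.6, 252.6]
tcp_rot: [-3.141, 0.002, 0.456]
contact_force: [-0.5, -0.1, -1.6]
opening: 0.32
clock: 24.0
eef_pos: [642.2, 264.9, 254.6]
tcp_rot: [3.141, 0.001, 0.451]
contact_force: [-0.2, 0.3, -3.2]
opening: 0.312
```

View pics/s12c.png

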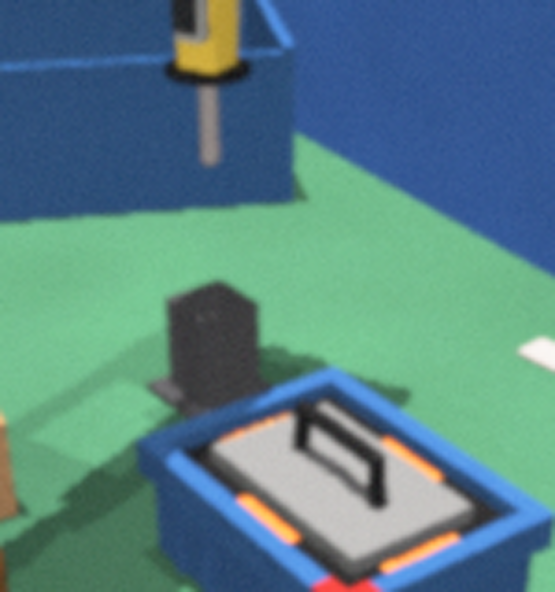

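```bash
python3 -m inch '[{"dp":[0,0,10],"angular":[0,0,0],"fingers":255},{"dp":[0,0,30],"angular":[0,0,0],"fingers":255},{"dp":[0,0,50],"angular":[0,0,0],"fingers":255},{"dp":[0,0,68],"angular":[0,0,0],"fingers":255},{"dp":[0,0,80],"angular":[0,0,0],"fingers":255},{"dp":[0,0,85],"angular":[0,0,0],"fingers":255},{"dp":[0,0,85],"angular":[0,0,0],"fingers":255},{"dp":[0,0,85],"angular":[0,0,0],"fingers":255},{"dp":[0,0,85],"angular":[0,0,0],"fingers":255}]'
python3 -m inch '[{"dp":[0,0,6],"angular":[0,0,0],"fingers":255},{"dp":[0,0,16],"angular":[0,0,0],"fingers":255},{"dp":[0,0,26],"angular":[0,0,0],"fingers":255},{"dp":[0,0,36],"angular":[0,0,0],"fingers":255},{"dp":[0,0,46],"angular":[0,0,0],"fingers":255},{"dp":[0,0,56],"angular":[0,0,0],"fingers":255},{"dp":[0,0,63],"angular":[0,0,0],"fingers":255},{"dp":[0,0,67],"angular":[0,0,0],"fingers":255},{"dp":[0,0,69],"angular":[0,0,0],"fingers":255},{"dp":[0,0,70],"angular":[0,0,0],"fingers":255},{"dp":[0,0,70],"angular":[0,0,0],"fingers":255},{"dp":[0,0,70],"angular":[0,0,0],"fingers":255}]'
python3 -m inch '[{"dp":[0,0,0.5],"angular":[0,0,0],"fingers":255},{"dp":[0,0,1],"angular":[0,0,0],"fingers":255},{"dp":[0,0,1.5],"angular":[0,0,0],"fingers":255},{"dp":[0,0,1.5],"angular":[0,0,0],"fingers":255},{"dp":[0,0,1.5],"angular":[0,0,0],"fingers":255}]'
python3 - <<'E'
from h import *
im,d=vision.grab_frame('side'); cv2.imwrite('pics/s13c.png',cv2.resize(im[40:200,180:330],None,fx=3.7,fy=3.7,interpolation=cv2.INTER_CUBIC))
E
```

```text
clock: 24.8
eef_pos: [643.2, 266.4, 170.9]
tcp_rot: [3.141, -0.002, 0.452]
contact_force: [-0.1, 0.9, -1.0]
opening: 0.321
clock: 25.8
eef_pos: [642.8, 266.3, 100.2]
tcp_rot: [3.142, -0.001, 0.452]
contact_force: [-0.7, -0.8, -0.9]
opening: 0.32
clock: 26.22
eef_pos: [642.5, 266.1, 98.2]
tcp_rot: [3.142, -0.0, 0.452]
contact_force: [-0.3, -0.0, -2.0]
opening: 0.318
```

View pics/s13c.png

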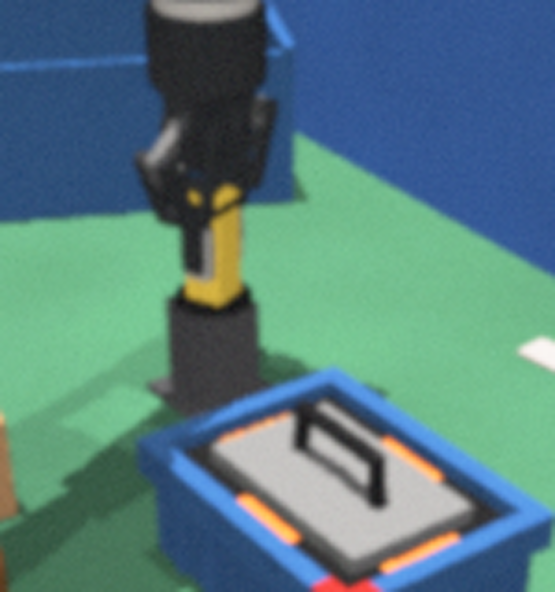

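Nearly seated (the collar is about half a mm up). I'll lower the last bit, then release.

```bash
python3 -m inch '[{"dp":[0,0,0.5],"angular":[0,0,0],"fingers":255},{"dp":[0,0,0.5],"angular":[0,0,0],"fingers":255},{"dp":[0,0,0.5],"angular":[0,0,0],"fingers":255}]'
python3 -m inch '[{"dp":[0,0,0],"angular":[0,0,0],"fingers":200},{"dp":[0,0,0],"angular":[0,0,0],"fingers":150},{"dp":[0,0,0],"angular":[0,0,0],"fingers":100},{"dp":[0,0,0],"angular":[0,0,0],"fingers":0},{"dp":[0,0,0],"angular":[0,0,0],"fingers":0},{"dp":[0,0,0],"angular":[0,0,0],"fingers":0},{"dp":[0,0,0],"angular":[0,0,0],"fingers":0},{"dp":[0,0,0],"angular":[0,0,0],"fingers":0},{"dp":[0,0,0],"angular":[0,0,0],"fingers":0}]'
python3 -m inch '[{"dp":[0,0,-8],"angular":[0,0,0],"fingers":0},{"dp":[0,0,-25],"angular":[0,0,0],"fingers":0},{"dp":[0,0,-50],"angular":[0,0,0],"fingers":0},{"dp":[0,0,-80],"angular":[0,0,0],"fingers":0},{"dp":[0,0,-110],"angular":[0,0,0],"fingers":0},{"dp":[0,0,-140],"angular":[0,0,0],"fingers":0},{"dp":[0,0,-170],"angular":[0,0,0],"fingers":0},{"dp":[0,0,-192],"angular":[0,0,0],"fingers":0},{"dp":[0,0,-192],"angular":[0,0,0],"fingers":0},{"dp":[0,0,-192],"angular":[0,0,0],"fingers":0},{"dp":[0,0,-192],"angular":[0,0,0],"fingers":0}]'
python3 - <<'E'
from h import *
im,d=vision.grab_frame('side'); cv2.imwrite('pics/s14.png',im)
p=vision.camera_params('wrist'); im,d=vision.grab_frame('wrist'); cv2.imwrite('pics/w14.png',im)
H,S,V=cv2.split(cv2.cvtColor(im,cv2.COLOR_BGR2HSV))
m=((H>22)&(H<33)&(S>150)&(V>170)).astype(np.uint8); m[:100]=0;m[230:]=0;m[:,:220]=0;m[:,300:]=0
c=max(cv2.findContours(m,0,cv2.CHAIN_APPROX_NONE)[0],key=cv2.contourArea)
print(cv2.minAreaRect(onplane(p,c.reshape(-1,2),153)[:,:2].astype(np.float32)), np.median(bydepth(p,c.reshape(-1,2),d[c[:,0,1],c[:,0,0]]),0))
E
```

```text
clock: 26.52
eef_pos: [642.6, 266.2, 98.0]
tcp_rot: [3.142, -0.0, 0.452]
contact_force: [-2.2, 0.1, 2.8]
opening: 0.319
clock: 27.27
eef_pos: [642.5, 266.1, 97.7]
tcp_rot: [-3.142, 0.0, 0.452]
contact_force: [1.5, 0.3, -0.1]
opening: 0.999
clock: 28.18
eef_pos: [642.1, 266.0, 289.3]
tcp_rot: [-3.142, 0.001, 0.452]
contact_force: [0.9, 0.2, -0.9]
opening: 1.004
((642.1343383789062, 266.70953369140625), (27.09002685546875, 26.012733459472656), 26.024795532226562) [641.92959504 267.48239418 152.34158611]
```

View pics/s14.png

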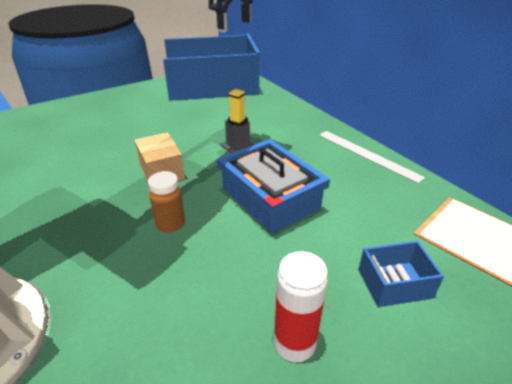

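View pics/w14.png

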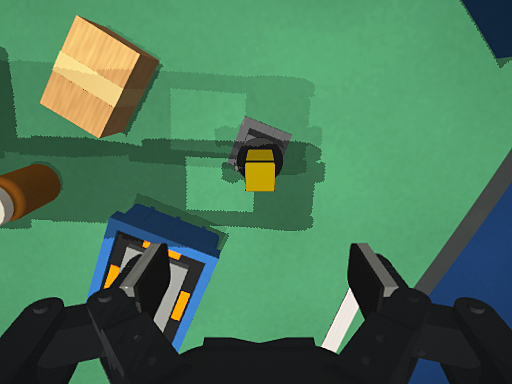

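The stylus handle is at (260, 178) in the wrist view, upright in the stand, and the gripper is clear. In the side view the bystanders stand where they were. I'm handing in.

```bash
python3 -c "
from rig import sign_off; print(sign_off())"
```

```text
the job is handed in; nothing more can be done
None
```

I ran the stylus tip once round the groove, anticlockwise from the red corner and back, at about 4 cm/s. I then put it back upright in its stand, let go and handed in at about 28 s. No verdict was reported.

- **Groove:** I found the floor with one light touch at the start corner (about 6 N), then kept the tip about 1 mm above it. Wrist force stayed under 3 N in every reading on the lap. The tool came back to within about 0.1 mm of where it started.
- **Clips:** All four look flat in the side pictures. I judged this by eye because the clip joint values can't be read.
- **Stylus:** After release, the wrist camera put the handle at (642.1, 266.7) mm, against a stand axis of about (641.8, 266.7) mm. It was upright, with the top at about 152–153 mm, the height expected when seated.
- **Bystanders:** Can, carton, bin and jar look unmoved in the side picture. I did not re-measure their positions.
- **Disagreements:**
    - The side camera placed the box corners about 1 pixel off the wrist-camera fit, within the stated calibration error.
    - The clips' own positions suggested less box rotation than the rim edges did. I put that down to the clips being raised and used the rim.

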